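# Pop open the front-port hatch of a PC case

## Task

Pop open the port hatch on top of the black PC case (the grey flap with pale ribs at the front edge): press it down once with a fingertip until its push-push latch lets go, take the finger away so that it springs up, and see that it stays open for a second with your hand clear. Do not press the hatch a second time or press the power button, do not shift the case, and leave the carton, the memory stick and the screwdriver where they are.

Things in the scene. Friction and masses are not known exactly. Their poses are not given: they have to be found in the camera images.
- pc_case: Compact black PC case standing loose on the bench on rubber feet, 5 kg, 340 mm deep (its x), 220 mm wide (its y), flat top 240 mm above the bench. Origin: centre of its underside. Its front (-x; dark grey bezel with air slots, an orange stripe) faces roughly towards the robot. The hatch is in the top, at the middle of its front edge; a dust filter lies behind it.
- hatch (a joint): Hatch angle, rad. 0 = shut, latched (start); negative = pressed, hard stop at -0.07 (3.4 mm down at the ribs); the latch lets go once it has gone below -0.055. The press takes 3 to 6 N at the ribs. When the finger leaves, a damped spring swings it up and back in about 2 s to its open stop at 1.25 and holds it. Pushing an open hatch down to the stop latches it again.
- hatch_press (a point): Point to press, on the hatch's upper face: middle of three pale ribs (34 mm wide), 14 mm behind the free front edge, on the middle of the hatch's width, 48 mm before the hinge; 240 mm above the bench while shut. Moves with the hatch.
- hatch_hinge (a point): Middle of the hinge axis (along case y) at the hatch's rear edge, 4 mm below the case top, 63 mm behind the case front. The hatch is a mid-grey plastic flap, 61 mm long (case x), 100 mm wide, 4 mm thick, flush with the case top, with an orange line along its free front edge and a 10 mm lip down the front; open, its edge stands about 60 mm above the case top.
- latch_cam (a joint): Angle of the latch's rotary cam inside the case (not visible), rad. It turns on in one direction with each full press and release of the hatch and so counts presses: 0 at the start (latched), about 0.7 after one press (released), about 1.0 when an open hatch is pressed down again, 1.57 once latched again.
- power_button (a joint): Travel of the power button, m: 0 = out, 0.003 = fully pressed. Round grey button, 24 mm across, standing 4 mm above the case top, in a silver ring, 82 mm to the case's -y side of the hatch's middle, 28 mm behind the case's front.
- power_top (a point): Centre of the power button's upper face.
- psu_carton: Black and orange power-supply carton, 200 x 170 x 110 mm high, 2.2 kg, standing loose on the bench to the left or right of the case. Origin: centre of its underside.
- usb_stick: Red memory stick, 54 x 18 x 8 mm, 20 g, lying loose on the case top behind the hatch. Origin: under its middle, on the case top; its x runs along it.
- screwdriver: Blue-handled screwdriver, 170 mm long, lying loose on top of the carton. Its x runs along it.

How it is judged (in metres and radians):
On the way, in this order (a step that is already met when the one before it is completed fails the run):
1. the hatch is pressed in through its latch by the fingers (value of joint hatch below -0.048 rad and contact force between the fingers and pc_case above 0.5 N).
2. the hatch has sprung open and stays open for a second with nothing of the robot touching the case (value of joint hatch above 1.1 rad and contact force between each of the arm, the fingers and pc_case below 0.1 N), for 1 s.
At the end, for the whole second after the job is handed in: The hatch stands open (over 1.1 rad) and still after exactly one press (cam between 0.45 and 0.92 rad), the power button is out, the case and the carton are within 15 mm and the memory stick and screwdriver within 20 mm of where they stood, the case upright (value of joint hatch above 1.1 rad and velocity of joint hatch between -0.1 and 0.1 rad/s and value of joint latch_cam between 0.45 and 0.92 rad and value of joint power_button below 0.0015 m and distance of each of pc_case, psu_carton from where it was at the start of the episode below 0.015 m and angle between pc_case's own z axis and vertical below 0.03 rad and distance of each of usb_stick, screwdriver from where it was at the start of the episode below 0.02 m); the robot touches nothing.
It fails at once if the power button is pressed (value of joint power_button above 0.0015 m).
It fails at once if the hatch is pressed a second time (value of joint latch_cam above 0.92 rad).
It fails at once if the case is shoved, tipped or lifted (distance of pc_case from where it was at the start of the episode above 0.015 m or angle between pc_case's own z axis and vertical above 0.05 rad).
It fails at once if the carton is moved (distance of psu_carton from where it was at the start of the episode above 0.015 m).
It fails at once if the memory stick or the screwdriver is moved or picked up (distance of any of usb_stick, screwdriver from where it was at the start of the episode above 0.02 m).
It also fails if it takes over 32 s, if anything falls off the work surface, if the arm or the gripper's body presses on something with over 40 N, if the wrist force passes 120 N, or if a joint passes its speed limit or range.

## Robot

A 7-joint arm with a two-finger parallel gripper is mounted at the origin on the work surface. World frame = base frame: x ahead of the robot, y to its left, z up, the work surface at z = 0. Lengths are in mm, angles in degrees, forces in N, time in s.
With the tool pointing down it reaches from about 400 to 900 mm from the base axis. Payload 5.5 kg.
Tool frame: the origin (TCP) lies at the very end of the fingers, on their centre line; the grasp point (between the pads) lies 19 mm behind it (manip.hold_point_z is the z of the grasp point in the tool frame, in mm); z points along the fingers, y is the direction in which the jaws open and shut (so a half turn about z gives the same grasp; the last joint's range is limited). The gripper opens to 85 mm and grips with 20 to 120 N. Pads are 22 mm wide; open, the fingers measure 114 mm over their backs; the gripper's body (76 mm by 85 mm) begins 54 mm behind the grasp point. The pads swing forward as they close: fully open they stand 13 mm farther back than shut.
Start: joints at [78.22, 28.699, -24.465, 88.831, 12.651, 65.22, -12.049], TCP at [293.712, -579.856, 231.31] pointing down, gripper open.
Joint ranges: [-164.97, 164.97], [-17.58, 116.51], [-87.97, 89.64], [11.32, 138.91], [-80.73, 260.73], [10.89, 115.49], [-147.41, 147.41]. Speed limits (degrees/s): [147.25, 147.25, 180, 180, 180, 180, 180].

## Interface

Orientations are given as a 3x3 rotation matrix whose columns are the frame's x, y, z axes.
In Python, from plant import telemetry, optics, workorder, manip gives the robot as it stands. The module is installed in compiled form; this text tells all that it offers.
- The arm moves only by the tool apply_moves, never from a script. Its argument "rows" is one flat list of numbers, 4 for each row, row after row: the shift along the world's x, y, z in mm, then the turn about the world's z in rad. In form: [x, y, z, spin, x, y, z, spin, ...]. A call has 1 to 8 rows; each row shifts and turns the commanded pose from where the row before left it; what a row does not reach is not made up. A row lasts 1/8 s, in which the tool goes at most 62.5 mm and 10.7 degrees, less where a joint would pass 70% of its speed; a pose out of reach is approached as far as the arm can. A call with a gripper value outside its range is refused whole. "jaw" is the closure in counts, from 0 (fully open) to 255 (shut), set as the call begins (left out, the last holds). The fingers move at their own pace and stop on an object; the grip force is fixed at half the most. Time passes only in rows, so rows that do not move let the fingers close. It gives the time, the measured TCP pose, the force and the opening at its end, in the units of the state.
- telemetry.sense(): the state, without advancing time (a new reading comes with each control period).
- optics.grab_frame(name): name is "scene" or "top" or "wrist"; returns a dict with "frame" (480x640x3 uint8, red, green, blue), "camera_matrix" (3x3 intrinsics, pixels), "xyz" and "rotation" of the camera in the world. Camera axes: x right, y down, z forward; pixel columns grow to the right and rows downward; lengths in mm; the calibration is good to about 2 mm. A picture is of the moment at which its call begins. There is no depth.
- workorder.finish_job(): hands the job in, once; it reports no verdict.
The state is a dict: "time_s": time; "joint_positions": joint angles; "joint_vel": joint speeds; "joint_efforts": joint torques, N m; "ee_pos": TCP position; "ee_rot": TCP orientation; "ft_force": force on the tool from outside, world axes, zero at the start; "wrist_torque": the same for the moment, N m; "opening": opening from 0.0 (shut) to 1.0 (fully open).
Only numpy, scipy, OpenCV 4.12 (cv2) and the standard library are available. Lean on these libraries where they do the work, as an engineer would, in place of code of your own. Each camera call takes 0.05 s, during which the arm holds its last target.

## Working session

There is one attempt and no reset: what is moved stays moved. The work goes in short steps, Python scripts to look and compute and a tool call to move; the robot and the scene stay as the last step left them, time stands still between calls to the robot, and variables do not carry over. Pictures are saved under pics/ and viewed, and the job is handed in when it is done.

Besides the shell and the picture viewer there is one more tool, called after ">>>" by a JSON object that holds its "name" and its "arguments", one argument or row to a line. apply_moves: Moves the arm, as the interface text tells. Its arguments: {"type":"object","properties":{"rows":{"type":"array","items":{"type":"number"}},"jaw":{"type":"number"}},"required":["rows"]}

```bash
mkdir -p pics
python3 - <<'E'
from plant import telemetry, optics, manip
import cv2,pickle
s=telemetry.sense();print(s['time_s'],s['ee_pos'],s['ee_rot'],s['opening'],s['ft_force'])
d={}
for n in("scene","top","wrist"):
    f=optics.grab_frame(n);d[n]=f
    cv2.imwrite(f"pics/{n}0.png",f["frame"][:,:,::-1]);print(n,f["xyz"],f["rotation"],f["camera_matrix"])
pickle.dump(d,open("d0.pkl","wb"))
E
```

```text
0.0 [ 293.31042191 -579.27944365  230.27272682] [[ 8.92093381e-01  4.51850285e-01 -8.47836606e-04]
 [ 4.51851079e-01 -8.92091657e-01  1.75438651e-03]
 [ 3.63720828e-05 -1.94817248e-03 -9.99998102e-01]] 0.9973864634704498 [0.21506466 0.2222623  0.18522715]
scene [1103.8356029  -675.78044024  906.0338669 ] [[ 0.79008758  0.40845984 -0.45708005]
 [ 0.61286001 -0.5419367   0.57507148]
 [-0.01281485 -0.73448293 -0.67850616]] [[577.03628804   0.         319.54731428]
 [  0.         577.03628804 239.21764023]
 [  0.           0.           1.        ]]
top [ 433.43305101  -62.53862534 1184.82528733] [[-0.02124807 -0.98365632  0.17879811]
 [-0.99975927  0.01992668 -0.00918327]
 [ 0.00547033 -0.1789502  -0.98384293]] [[559.45272459   0.         320.26177351]
 [  0.         559.45272459 243.5052048 ]
 [  0.           0.           1.        ]]
wrist [ 358.78377462 -546.95735573  373.46535311] [[ 0.45194566 -0.85402403 -0.25765883]
 [-0.89204224 -0.4334587  -0.12796173]
 [-0.00240207  0.28767431 -0.95772529]] [[341.64805807   0.         320.87781843]
 [  0.         341.64805807 235.56464519]
 [  0.           0.           1.        ]]
```

View pics/scene0.png

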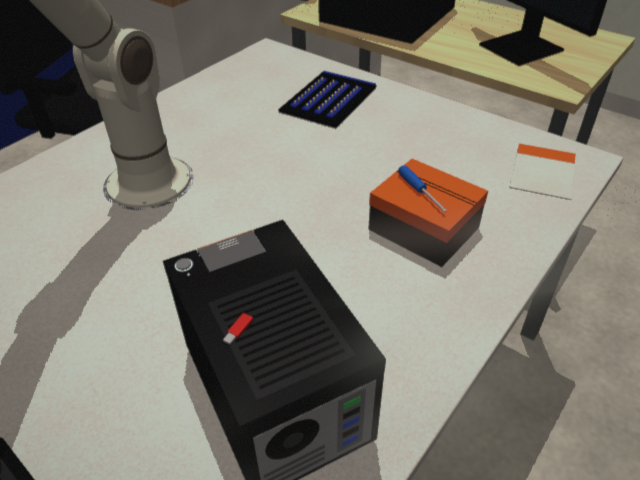

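View pics/top0.png

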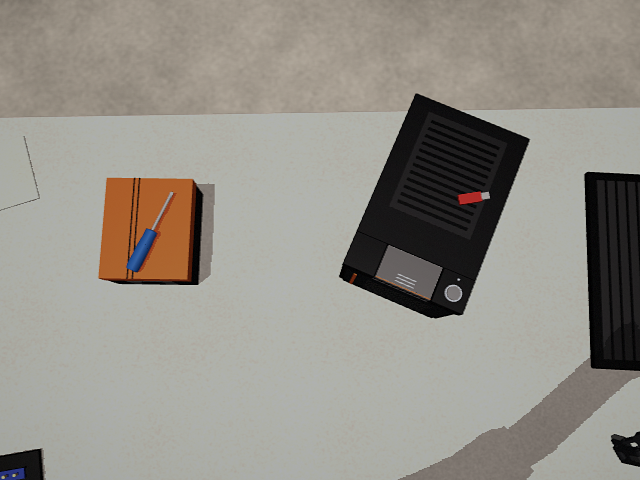

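Run:
```python
import cv2,pickle
d=pickle.load(open("d0.pkl","rb"))
f=d["top"]["frame"][225:325,330:480,::-1];cv2.imwrite("pics/tc.png",cv2.resize(f,None,fx=5,fy=5,interpolation=cv2.INTER_CUBIC))
f=d["scene"]["frame"][215:295,155:305,::-1];cv2.imwrite("pics/sc.png",cv2.resize(f,None,fx=5,fy=5,interpolation=cv2.INTER_CUBIC))
```

```text
(no output)
```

View pics/tc.png

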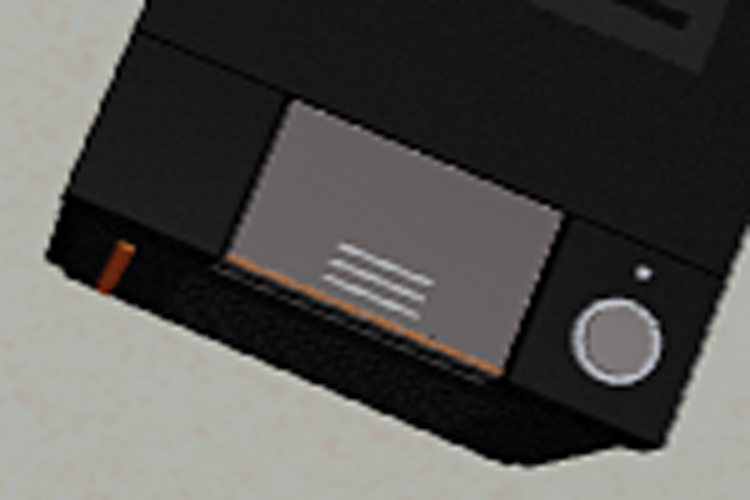

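View pics/sc.png

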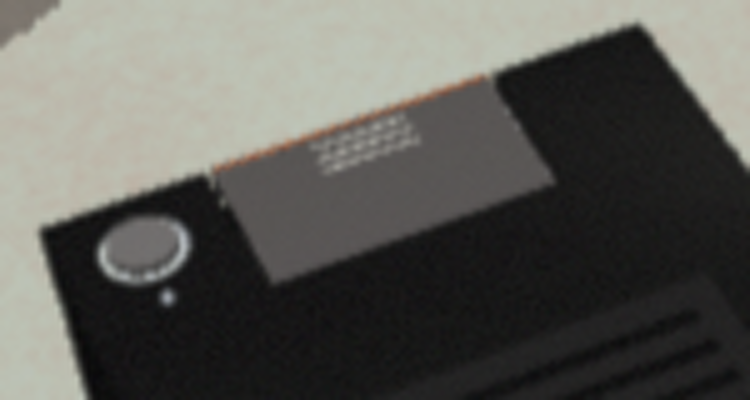

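Run:
```python
import pickle,numpy as np
d=pickle.load(open("d0.pkl","rb"))
def ray(n,p,off,z):
    f=d[n];p=(np.array(p)+.5)/5-.5+off
    r=f["rotation"]@np.linalg.solve(f["camera_matrix"],[*p,1]);c=np.array(f["xyz"])
    return (c+r*(z-c[2])/r[2]).round(1)
for n,off,pts in(("top",(330,225),dict(rib=(378,281),HL=(292,100),HR=(563,214),FR=(500,375),FL=(224,258),btn=(618,341))),("scene",(155,215),dict(rib=(366,145),HL=(555,182),HR=(275,283),FL=(490,78),FR=(215,170),btn=(143,245)))):
    for k,v in pts.items(): print(n,k,ray(n,v,off,244 if k=="btn" else 240))
```

```text
top rib [ 537.9 -214.1  240. ]
top HL [ 600.9 -187.6  240. ]
top HR [ 559.5 -278.4  240. ]
top FR [ 505.2 -253.8  240. ]
top FL [ 546.8 -162.1  240. ]
top btn [ 515.5 -293.4  244. ]
scene rib [ 537.8 -213.4  240. ]
scene HL [ 601.1 -188.3  240. ]
scene HR [ 560.3 -277.8  240. ]
scene FL [ 548.3 -163.   240. ]
scene FR [ 505.9 -252.8  240. ]
scene btn [ 516.8 -294.1  244. ]
```

>>> {"name": "apply_moves", "arguments": {
  "rows": [0,0,40,0,0,0,40,0,20,30,0,0,20,30,0,0,25,35,0,0,25,35,0,0,25,35,0,0,20,30,0,0],
  "jaw": 255
}}

```text
time_s: 1.15
ee_pos: [429.6, -383.0, 311.1]
ee_rot: [[0.892, 0.453, -0.0], [0.453, -0.892, 0.0], [0.0, -0.0, -1.0]]
ft_force: [0.0, -0.2, 0.3]
opening: -0.002
```

>>> {"name": "apply_moves", "arguments": {
  "rows": [20,30,0,0,25,40,0,0,25,40,0,0,20,30,0,0,15,20,0,0,4,10,0,0,0,0,0,0,0,0,0,0]
}}

```text
time_s: 2.15
ee_pos: [536.9, -216.4, 311.1]
ee_rot: [[0.893, 0.45, -0.001], [0.45, -0.893, -0.001], [-0.001, 0.0, -1.0]]
ft_force: [0.0, 0.2, -0.2]
opening: -0.001
```

Run:
```python
from plant import telemetry, optics
import cv2
s=telemetry.sense();print(s['time_s'],s['ee_pos'],s['ee_rot'],s['opening'],s['ft_force'])
for n in("scene","wrist"):
    f=optics.grab_frame(n);cv2.imwrite(f"pics/{n}1.png",f["frame"][:,:,::-1])
```

```text
2.15 [ 536.89615842 -216.44961962  311.11925912] [[ 8.93025891e-01  4.50004788e-01 -6.69964366e-04]
 [ 4.50004323e-01 -8.93026070e-01 -7.40767339e-04]
 [-9.31644494e-04  3.60037552e-04 -9.99999501e-01]] -0.0010419098815760259 [ 0.04076444  0.15448389 -0.15967273]
```

View pics/wrist1.png

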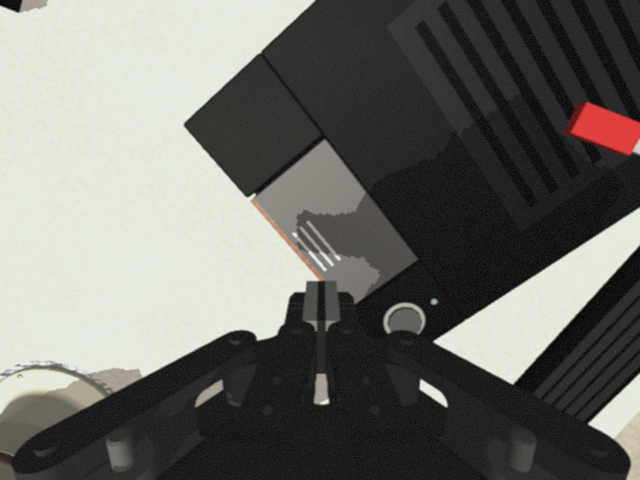

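View pics/scene1.png

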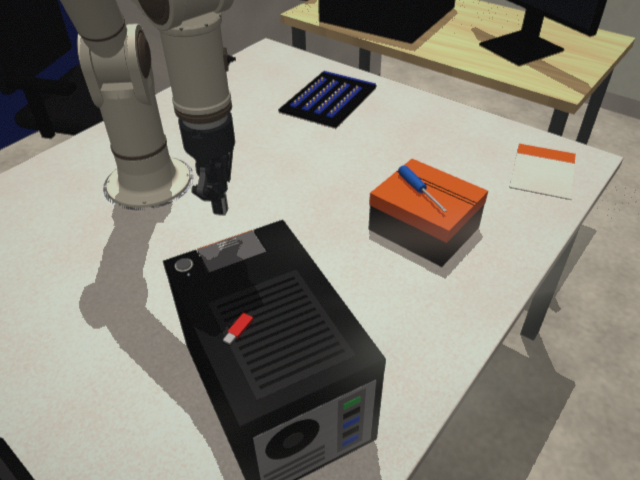

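The wrist view shows the shut fingertips coming in beside the ribs (ribs at about 318,245), and the button well to the side at (405,320). The measured TCP is about 2.5 mm from the rib point, so I'll correct that and go down.

>>> {"name": "apply_moves", "arguments": {
  "rows": [1,2,-20,0,0,0,-25,0,0,0,-15,0,0,0,-6,0,0,0,0,0,0,0,0,0]
}}

```text
time_s: 3.0
ee_pos: [539.3, -213.0, 246.2]
ee_rot: [[0.892, 0.452, 0.001], [0.452, -0.892, -0.001], [0.001, 0.001, -1.0]]
ft_force: [-0.4, -0.8, 0.5]
opening: 0.004
```

Run:
```python
from plant import telemetry, optics
import cv2
for n,a,b in(("top",(225,325),(330,480)),("wrist",(150,350),(200,450))):
    f=optics.grab_frame(n)["frame"][a[0]:a[1],b[0]:b[1],::-1];cv2.imwrite(f"pics/{n}2.png",cv2.resize(f,(750,500 if n=='top' else 600),interpolation=cv2.INTER_CUBIC))
```

```text
(no output)
```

View pics/wrist2.png

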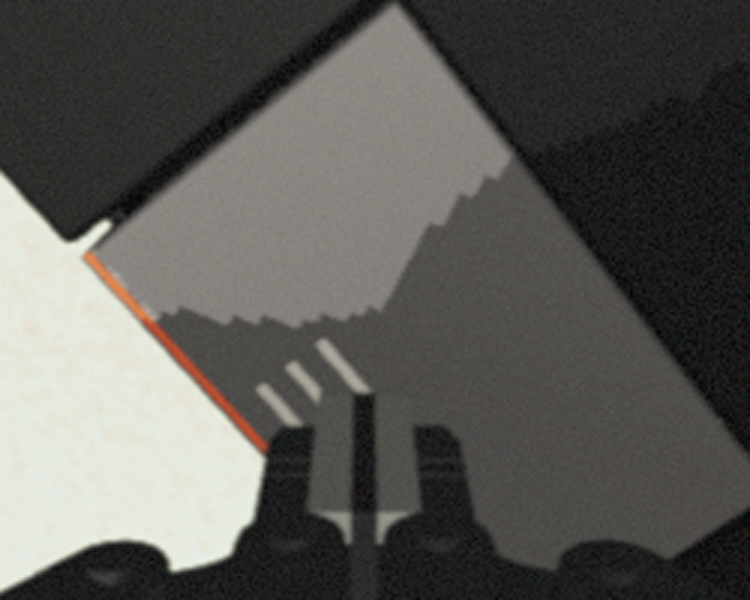

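View pics/top2.png

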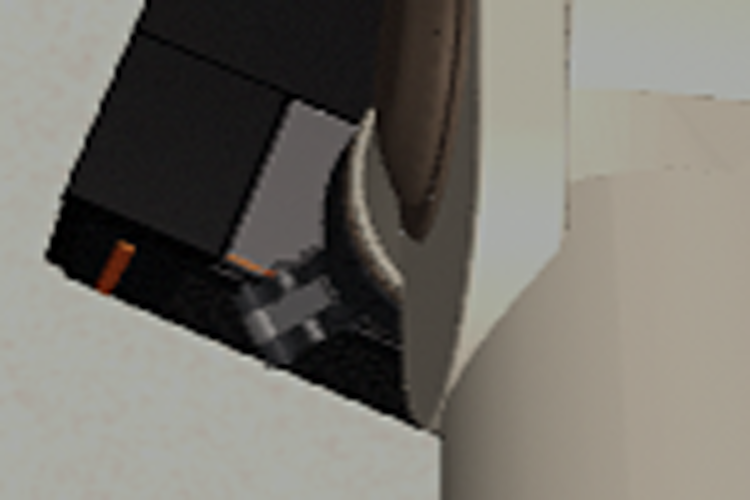

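Tip is over the ribs with only small parallax. I'll go down in small steps now.

>>> {"name": "apply_moves", "arguments": {
  "rows": [-1,-1,-2,0,0,0,-2,0,0,0,-1,0,0,0,0,0]
}}

```text
time_s: 3.6
ee_pos: [537.7, -213.9, 240.3]
ee_rot: [[0.892, 0.452, -0.0], [0.452, -0.892, 0.0], [-0.0, -0.0, -1.0]]
ft_force: [1.0, 0.0, 0.2]
opening: 0.001
```

>>> {"name": "apply_moves", "arguments": {
  "rows": [0,0,-1,0,0,0,-1,0,0,0,0,0]
}}

```text
time_s: 3.98
ee_pos: [537.7, -213.8, 238.4]
ee_rot: [[0.892, 0.452, -0.0], [0.452, -0.892, -0.0], [-0.0, 0.0, -1.0]]
ft_force: [-2.0, -0.3, 4.1]
opening: 0.0
```

>>> {"name": "apply_moves", "arguments": {
  "rows": [0,0,-1,0,0,0,-1,0,0,0,0,0]
}}

```text
time_s: 4.35
ee_pos: [537.7, -213.9, 236.9]
ee_rot: [[0.892, 0.452, 0.0], [0.452, -0.892, -0.0], [-0.0, 0.0, -1.0]]
ft_force: [-3.3, 0.2, 8.2]
opening: -0.001
```

>>> {"name": "apply_moves", "arguments": {
  "rows": [0,0,-0.8,0,0,0,0,0]
}}

```text
time_s: 4.6
ee_pos: [537.7, -213.9, 236.8]
ee_rot: [[0.892, 0.452, 0.0], [0.452, -0.892, -0.001], [-0.0, 0.001, -1.0]]
ft_force: [-4.8, 1.3, 11.7]
opening: 0.003
```

Force is rising with no more travel, so it's at the hard stop. Lifting away quickly, then back towards the robot.

>>> {"name": "apply_moves", "arguments": {
  "rows": [0,0,25,0,0,0,50,0,-10,5,50,0,-30,10,30,0,-40,15,20,0,-40,15,0,0,0,0,0,0,0,0,0,0]
}}

```text
time_s: 5.6
ee_pos: [418.1, -169.3, 410.5]
ee_rot: [[0.892, 0.451, 0.001], [0.451, -0.892, -0.001], [0.0, 0.001, -1.0]]
ft_force: [-0.1, -0.1, -0.0]
opening: 0.0
```

>>> {"name": "apply_moves", "arguments": {
  "rows": [0,0,0,0,0,0,0,0,0,0,0,0,0,0,0,0,0,0,0,0,0,0,0,0,0,0,0,0,0,0,0,0]
}}

```text
time_s: 6.6
ee_pos: [417.7, -168.9, 410.6]
ee_rot: [[0.892, 0.452, 0.0], [0.452, -0.892, -0.0], [0.0, 0.0, -1.0]]
ft_force: [-0.4, -1.1, -0.0]
opening: -0.001
```

>>> {"name": "apply_moves", "arguments": {
  "rows": [0,0,0,0,0,0,0,0,0,0,0,0,0,0,0,0,0,0,0,0,0,0,0,0,0,0,0,0,0,0,0,0]
}}

```text
time_s: 7.6
ee_pos: [417.7, -168.9, 410.5]
ee_rot: [[0.892, 0.452, 0.0], [0.452, -0.892, -0.0], [0.0, 0.0, -1.0]]
ft_force: [-0.6, 0.4, -0.1]
opening: 0.004
```

>>> {"name": "apply_moves", "arguments": {
  "rows": [0,0,0,0,0,0,0,0,0,0,0,0,0,0,0,0,0,0,0,0,0,0,0,0,0,0,0,0,0,0,0,0]
}}

```text
time_s: 8.6
ee_pos: [417.7, -168.9, 410.5]
ee_rot: [[0.892, 0.452, 0.0], [0.452, -0.892, -0.0], [0.0, 0.0, -1.0]]
ft_force: [0.3, -0.4, 0.1]
opening: -0.001
```

>>> {"name": "apply_moves", "arguments": {
  "rows": [0,0,0,0,0,0,0,0,0,0,0,0,0,0,0,0,0,0,0,0,0,0,0,0,0,0,0,0,0,0,0,0]
}}

```text
time_s: 9.6
ee_pos: [417.7, -168.9, 410.5]
ee_rot: [[0.892, 0.452, 0.0], [0.452, -0.892, -0.0], [0.0, 0.0, -1.0]]
ft_force: [-0.6, 0.0, 0.3]
opening: -0.001
```

Run:
```python
from plant import telemetry, optics
import cv2
s=telemetry.sense();print(s['time_s'],s['ee_pos'],s['ft_force'])
for n in("scene","top"):
    f=optics.grab_frame(n);cv2.imwrite(f"pics/{n}3.png",f["frame"][:,:,::-1])
```

```text
9.6 [ 417.715735   -168.85729935  410.52163037] [-0.5817618   0.03826732  0.32253384]
```

View pics/scene3.png

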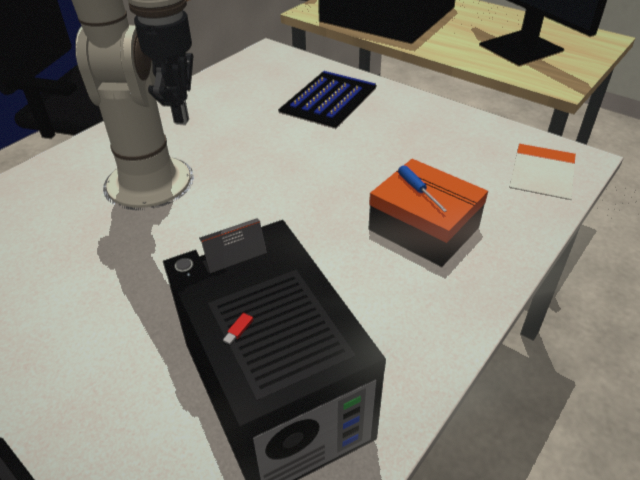

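View pics/top3.png

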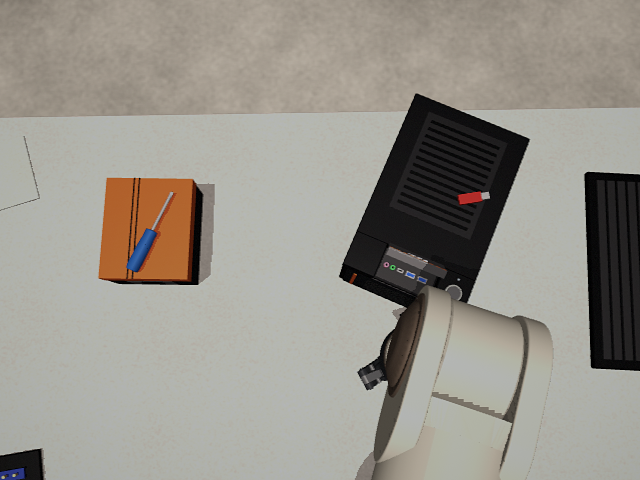

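The hatch stands upright in the scene view (edge at about 232,228), and the top view shows the ports underneath it. The case corners, stick, carton and screwdriver are at the same pixels as at the start.

Run:
```python
from plant import workorder
print(workorder.finish_job())
```

```text
the job is handed in; nothing more can be done
None
```

The hatch is open after one press with the shut fingertips, and I've handed the job in; no verdict was reported.

- **Press:** I located the middle rib in two camera views, which agreed within about 1 mm. I pressed there until the hatch stopped moving, about 3.5 mm down at about 12 N, which is above the 3 to 6 N the press itself takes.
- **After release:** I lifted the hand away and held it clear for about 4 s. The last pictures show the hatch standing open with the ports visible, and the wrist force reads about zero.
- **Left alone:** Compared by eye, the case, carton, memory stick and screwdriver are at the same pixels as at the start. The hand stayed well clear of the power button, which looks unchanged.
- **Not checked:** The cam angle and the exact hatch angle can't be read directly, so I judged those only from the pictures and the single press. No check failed or disagreed.

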